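Close the test box and start the test

ROBOT

A 7-joint arm with a two-finger parallel gripper is mounted at the origin on the work surface. World frame = base frame: x ahead of the robot, y to its left, z up, the work surface at z = 0. Lengths are in m, angles in rad, forces in N, time in s.
With the tool pointing down it reaches from about 0.425 to 0.925 m from the base axis. Payload 6.8 kg.
Tool frame: the origin (TCP) lies at the very end of the fingers, on their centre line; the grasp point (between the pads) lies 19 mm behind it; z points along the fingers, y is the line along which they close (so a half turn about z gives the same grasp; the last joint's range is limited). The gripper opens to 85 mm and grips with 20 to 120 N. Pads are 22 mm wide; open, the fingers measure 114 mm over their backs; the gripper's body (76 mm by 85 mm) begins 54 mm behind the grasp point. The pads swing forward as they close: fully open they stand 13 mm farther back than shut.
Start: joints at [1.128, 0.477, 0.022, 1.555, -0.011, 1.109, -0.083], TCP at [0.222, -0.638, 0.231] pointing down, gripper open.
Joint ranges: [-2.96, 2.96], [-0.34, 2.1], [-1.41, 1.46], [0.24, 2.44], [-1.37, 4.51], [0.17, 1.92], [-2.96, 2.96]. Speed limits (rad/s): [2.39, 2.39, 3.14, 3.14, 3.14, 3.14, 3.14].

INTERFACE

Orientations are given as a unit quaternion [w, x, y, z].
In Python, from station import telemetry, viewer, job, search_frame, cut_out gives the robot as it stands. The module is installed in compiled form; this text tells all that it offers.
- The arm moves only by the shell command python3 -m crank 'ROWS' [FORCE]. ROWS is JSON, a list of rows, each an object with "delta_rot": the turn, a rotation vector about the tool's x, y, z in degrees, a list of three; "xyz": the shift along the tool's x, y, z in m, a list of three; "fingers": the gripper command: -1 is fully open, 1 is shut, values between are in proportion. In form: [{"delta_rot": [ax, ay, az], "xyz": [dx, dy, dz], "fingers": fingers}, ...]. A call has 1 to 10 rows; each row is the pose to reach, as a shift and turn from the pose commanded when the call began, along the tool's axes at that moment; what a row does not reach only later rows make up. A row lasts 1/10 s, in which the tool goes at most 50 mm and 8.59 degrees, less where a joint would pass 70% of its speed; a pose out of reach is approached as far as the arm can. A call with a gripper value outside its range is refused whole. The fingers move at their own pace and stop on an object; FORCE is the grip in N (left out, the last holds). Time passes only in rows, so rows that repeat a pose let the fingers close. It gives the time, the measured TCP pose, the force, the opening and the grip force at its end, in the units of the state.
- telemetry.get_obs(): the state, without advancing time (a new reading comes with each control period).
- viewer.read_camera(name): name is "scene" or "top" or "wrist"; returns a dict with "img" (420x560x3 uint8, red, green, blue), "fx", "fy", "cx", "cy" (pixels), "origin" and "rotation" of the camera in the world. Camera axes: x right, y up, looking along -z (the intrinsics and any distortion apply to the point x, -y, -z); pixel columns grow to the right and rows downward; lengths in m; the calibration is good to about 2 mm. A picture is of the moment at which its call begins. There is no depth.
- job.hand_in(): hands the job in; it is judged then, once.
Trained networks look in the newest picture that a camera, given by its name, has taken for a name from the list of things; names that differ only in an ending like _2 or _b are one class to them, and where a whole thing is asked for, a point or a joint stands for the part that bears it (a point fixed in the world has none). Each returns a list of dicts, best first, with "score" (0 to 1); they miss things now and then, are a little off and sometimes report something else, mostly with a low value. They report only what shows in the picture. A call takes as long as a camera call.
- search_frame(camera, thing): "pixel" ([column, row] in pixels, amid what is visible of it).
- cut_out(camera, thing): "pixels" (420x560 bool, what is visible of it) and "pixel" ([column, row] in pixels, amid what is visible of it).
The state is a dict: "t": time; "q": joint angles; "joint_vel": joint speeds; "joint_torque": joint torques, N m; "eef_pos": TCP position; "tool_rot": TCP orientation; "contact_force": force on the tool from outside, world axes, zero at the start; "torque": the same for the moment, N m; "gripper_width": opening from 0.0 (shut) to 1.0 (fully open); "grasp_force": force on a finger pad.
Only numpy, scipy, OpenCV 4.12 (cv2) and the standard library are available. Lean on these libraries where they do the work, as an engineer would, in place of code of your own. Each camera call takes 0.05 s, during which the arm holds its last target. There are 200 camera calls.

TASK

The board is already clamped in the tray of the shielded test box: with the fingertips, gently push the tray fully home, then lightly press the green start button on the operator box right down and let it come back up. Only push and press: lift nothing, leave the red and yellow buttons alone, and do not shift the operator box or disturb anything else on the bench. Finish with the hand clear.

Things in the scene. Friction and masses are not known exactly. Their poses are not given: they have to be found in the camera images.
- tester: Shielded test box, bare aluminium, fixed to the bench: 260 deep (x) x 230 wide (y) x 120 high. Origin at the centre of its underside, on the bench; its own +x points from the open front (own x = -130 mm, on the robot's side) to the back, z up. Its flat top is 120 mm above the bench; the tray slides in its front.
- tray (a joint): How far the tray is pulled out of the test box, m: 0 = fully home against its stop (front plate against the box), at most 0.115. It slides without a catch along the test box's own x (pushing towards the box's +x closes it), stays where it is left, and takes about 2.5 N to slide.
- tray_handle (a point): Middle of the steel bar handle on the tray's blue front plate, on the bar's axis, 85 mm above the bench. Bar 12 mm thick, 130 long, level, along the test box's y, 22 mm clear of the plate, posts 52 mm either side of this point. With the tray out by q it lies 172 mm + q from the test box's origin towards that box's -x. Plate 226 wide, top edge 110 mm above the bench. Axes as the test box's.
- button_box: Operator box: grey plastic case 76 (x) x 180 (y) x 58 high, loose on the bench, about 0.85 kg. Origin at the centre of its underside. On top, along y, three round 25 mm caps in 31 mm steel bezels, 50 mm apart: yellow at y = +50 mm, green (start) in the middle, red at y = -50 mm. Stands left or right of the test box, the multimeter on the other side.
- start_button_top (a point): Centre of the top of the green start button's cap, 76 mm above the bench when up (18 mm above the case, 10 mm above its bezel).
- start_button (a joint): How far the green button is pressed, m: 0 = up, 0.006 = right down. A spring: it starts to move at 1.5 N, is right down at 5 N, and returns by itself.
- yellow_button (a joint): The same for the yellow button: 0 = up, 0.006 = right down.
- red_button (a joint): The same for the red button: 0 = up, 0.006 = right down.
- multimeter: Loose yellow and black multimeter lying on its back, 85 x 180 x 52 high (y its long side), 0.4 kg; to be left alone. Origin: centre of its underside.
- marker: Loose green marker pen, 130 long (x), 16 thick, lying between the robot and the test box; leave alone. Origin: middle of its underside.
- screwdriver: Loose blue screwdriver, 150 long (x), 26 thick, lying between the robot and the test box; leave alone. Origin: middle of its underside.
- solder_reel: Loose reel of solder standing upright, 58 diameter, 50 high; leave alone. Origin: centre of its underside.
- flux_bottle: Loose white bottle with a red cap, 42 diameter, 100 high; leave alone. Origin: centre of its underside.
- tip_cleaner: Loose black pot with brass wool, 72 diameter, 50 high; leave alone. Origin: centre of its underside.
- spare_board: Loose green circuit board, 60 x 90 x 16 high with its parts; leave alone. Origin: centre of its underside.

How it is judged:
On the way, in this order (a step that is already met when the one before it is completed fails the run):
1. the fingers push on the tray, still out (contact force between the fingers and tester above 0.5 N and value of joint tray above 0.01 m), for 0.05 s.
2. the tray is pushed fully home (value of joint tray below 0.005 m), for 0.2 s.
3. the green start button is pressed right down by the fingers, the tray home (value of joint start_button above 0.0048 m and contact force between the fingers and button_box above 1 N and value of joint tray below 0.005 m), for 0.1 s.
4. the start button is let up again (value of joint start_button below 0.001 m), for 0.1 s.
At the end, for the whole second after the job is handed in: The tray is home (out by less than 5 mm), all three buttons are up, the operator box stands level within 15 mm of where it was, at rest, and the other loose things lie within 15 mm of where they were (value of joint tray below 0.005 m and value of joint each of start_button, yellow_button, red_button below 0.001 m and distance of each of button_box, multimeter, marker, screwdriver, solder_reel, flux_bottle, tip_cleaner, spare_board from where it was at the start of the episode below 0.015 m and angle between button_box's own z axis and vertical below 0.05 rad and linear speed of button_box below 0.01 m/s); the robot touches nothing.
It fails at once if the red or the yellow button is pressed (more than 1.5 mm) (value of joint any of red_button, yellow_button above 0.0015 m).
It fails at once if start is pressed (more than 2 mm) while the tray is still out by more than 8 mm (value of joint start_button above 0.002 m and value of joint tray above 0.008 m).
It fails at once if rough handling: the operator box is pressed with more than 30 N, the test box or its tray pushed with more than 50 N, or the tray slammed (faster than 0.4 m/s) (contact force between the fingers and button_box above 30 N or contact force between the fingers and tester above 50 N or velocity of joint tray below -0.4 m/s).
It fails at once if the operator box is lifted, tipped or shifted by more than 20 mm (height (world z) of button_box above 0.008 m or angle between button_box's own z axis and vertical above 0.15 rad or distance of button_box from where it was at the start of the episode above 0.02 m).
It fails at once if another loose thing is moved by more than 20 mm or lifted by more than 10 mm (distance of any of multimeter, marker, screwdriver, solder_reel, flux_bottle, tip_cleaner, spare_board from where it was at the start of the episode above 0.02 m or height (world z) of any of multimeter, marker, screwdriver, solder_reel, flux_bottle, tip_cleaner, spare_board above 0.01 m).
It also fails if it takes over 45 s, if anything falls off the work surface, if the arm or the gripper's body presses on something with over 40 N, if the wrist force passes 120 N, or if a joint passes its speed limit or range.

## Working session

There is one attempt and no reset: what is moved stays moved. The work goes in short steps, Python scripts to look and compute and a shell command to move; the robot and the scene stay as the last step left them, time stands still between calls to the robot, and variables do not carry over. Pictures are saved under pics/ and viewed, at most 10 in all, crops included, and the job is handed in when it is done.

```bash
mkdir -p pics
cat > h.py <<'E'
import numpy as np, cv2
from station import telemetry, viewer, job, search_frame, cut_out
def ray(c,px):
    # undistorted pinhole
    d=np.array([(px[0]-c["cx"])/c["fx"],-(px[1]-c["cy"])/c["fy"],-1.])
    return np.array(c["origin"]),np.array(c["rotation"])@d
def atz(c,px,z):
    o,d=ray(c,px); return o+d*(z-o[2])/d[2]
def proj(c,p):
    v=np.array(c["rotation"]).T@(np.array(p)-c["origin"])
    return np.array([c["cx"]+c["fx"]*v[0]/-v[2],c["cy"]-c["fy"]*v[1]/-v[2]])
def save(c,n): cv2.imwrite("pics/"+n,c["img"][:,:,::-1])
E
python3 - <<'E'
from h import *
np.set_printoptions(precision=4,suppress=True)
s=telemetry.get_obs(); print({k:np.round(v,3) for k,v in s.items()})
Z=dict(tester=.06,tray_handle=.085,button_box=.058,start_button_top=.076,multimeter=.04,marker=.008,screwdriver=.013,solder_reel=.04,flux_bottle=.08,tip_cleaner=.04,spare_board=.01)
ims=[]
for cam in("top","scene"):
    c=viewer.read_camera(cam); print(cam,[k for k in c],c["fx"],c["origin"]); save(c,cam+"1.png")
    for n,z in Z.items():
        r=search_frame(cam,n)
        print(n,[(np.round(x["pixel"]),round(x["score"],2),atz(c,x["pixel"],z)[:2]) for x in r[:2]])
E
```

```text
{'t': np.float64(0.0), 'q': array([ 1.128,  0.478,  0.022,  1.556, -0.012,  1.109, -0.083]), 'joint_vel': array([ 0.001,  0.001,  0.   ,  0.001, -0.002,  0.001, -0.001]), 'joint_torque': array([ -0.001, -59.645,   1.608, -28.119,   0.013,   0.009,  -0.   ]), 'eef_pos': array([ 0.222, -0.637,  0.23 ]), 'tool_rot': array([-0.001,  0.986,  0.167, -0.   ]), 'contact_force': array([-0.08 , -0.03 , -0.078]), 'torque': array([-0.029,  0.028, -0.004]), 'grasp_force': np.float64(0.0), 'gripper_width': np.float64(1.0)}
top ['img', 'fx', 'fy', 'cx', 'cy', 'origin', 'rotation'] 382.45347865924134 [0.426  0.0229 1.0026]Traceback (most recent call last):
  File "<stdin>", line 10, in <module>
  File "h.py", line 8, in atz
    o,d=ray(c,px); return o+d*(z-o[2])/d[2]
        ~~~^^^^^^
  File "h.py", line 6, in ray
    return np.array(c["origin"]),np.array(c["rotation"])@d
                                 ~~~~~~~~~~~~~~~~~~~~~~~^~
ValueError: matmul: Input operand 1 has a mismatch in its core dimension 0, with gufunc signature (n?,k),(k,m?)->(n?,m?) (size 3 is different from 4)
```

```bash
sed -i 's/np.array(c\["rotation"\])/R(c["rotation"])/' h.py
cat >> h.py <<'E'
from scipy.spatial.transform import Rotation
def R(q): return Rotation.from_quat([q[1],q[2],q[3],q[0]]).as_matrix()
E
python3 - <<'E'
from h import *
np.set_printoptions(precision=4,suppress=True)
Z=dict(tester=.12,tray_handle=.085,button_box=.058,start_button_top=.076,multimeter=.04,marker=.008,screwdriver=.013,solder_reel=.04,flux_bottle=.08,tip_cleaner=.04,spare_board=.01)
ims=[]
for cam in("top","scene"):
    c=viewer.read_camera(cam); print(cam,c["fx"],c["origin"],c["rotation"]); save(c,cam+"1.png")
    ims.append(c["img"])
    for n,z in Z.items():
        r=search_frame(cam,n)
        print(n,[(np.round(x["pixel"]),round(x["score"],2),atz(c,x["pixel"],z)[:2]) for x in r[:2]])
E
```

```text
top 382.45347865924134 [0.426  0.0229 1.0026] [-0.7026 -0.0444  0.0433  0.7089]
tester [(array([166., 246.]), 0.75, array([0.458, 0.284])), (array([296., 160.]), 0.56, array([ 0.658 , -0.0175]))]
tray_handle [(array([295., 210.]), 0.81, array([ 0.5425, -0.0161]))]
button_box [(array([171., 248.]), 0.95, array([0.4557, 0.2887]))]
start_button_top [(array([167., 245.]), 0.53, array([0.4613, 0.2935]))]
multimeter [(array([429., 234.]), 0.61, array([ 0.4836, -0.3539]))]
marker [(array([252., 278.]), 0.85, array([0.3767, 0.0934]))]
screwdriver [(array([324., 277.]), 0.87, array([ 0.3796, -0.0915]))]
solder_reel [(array([178., 148.]), 0.88, array([0.7145, 0.2839]))]
flux_bottle [(array([142., 164.]), 0.62, array([0.6624, 0.3608])), (array([167., 248.]), 0.51, array([0.4551, 0.2929]))]
tip_cleaner [(array([379., 148.]), 0.81, array([ 0.7083, -0.2364])), (array([252., 279.]), 0.43, array([0.3764, 0.0904]))]
spare_board [(array([433., 166.]), 0.77, array([ 0.6658, -0.3863]))]
scene 442.9112398827218 [1.3462 0.4987 0.7306] [0.4165 0.2216 0.4074 0.782 ]
tester [(array([258., 248.]), 0.67, array([0.7508, 0.031 ]))]
tray_handle [(array([299., 209.]), 0.82, array([ 0.5258, -0.0035])), (array([176., 230.]), 0.66, array([ 0.7717, -0.2018]))]
button_box [(array([413., 252.]), 0.57, array([0.4959, 0.2997]))]
start_button_top []
multimeter [(array([206., 183.]), 0.9, array([ 0.5109, -0.3475]))]
marker [(array([353., 219.]), 0.71, array([0.3877, 0.091 ]))]
screwdriver []
solder_reel [(array([365., 315.]), 0.91, array([0.7253, 0.2846]))]
flux_bottle [(array([416., 319.]), 0.77, array([0.7158, 0.3844]))]
tip_cleaner [(array([157., 210.]), 0.74, array([ 0.6972, -0.3601])), (array([179., 229.]), 0.7, array([ 0.7267, -0.248 ]))]
spare_board [(array([156., 212.]), 0.8, array([ 0.6776, -0.391 ]))]
```

View pics/top1.png

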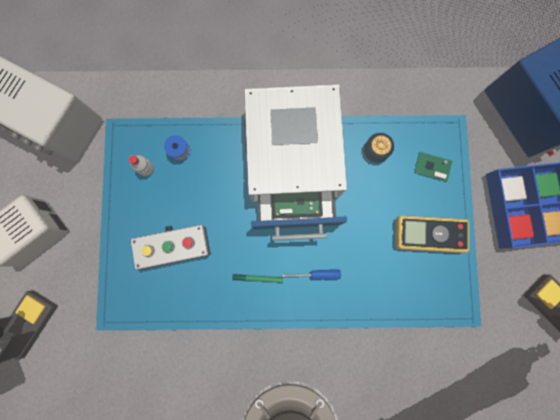

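View pics/scene1.png

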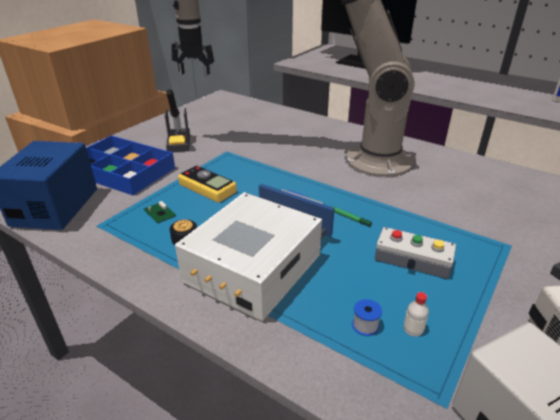

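```bash
cat > m.py <<'E'
from h import *
np.set_printoptions(precision=4,suppress=True)
c=viewer.read_camera("top")
for n,p,z in [("c1",(246,88),.12),("c2",(340,86),.12),("c3",(345,190),.12),("c4",(248,193),.12),("h1",(273,240),.085),("h2",(326,237),.085),("plateL",(251,225),.11),("plateR",(346,220),.11),("g",(168,247),.076),("y",(148,251),.076),("r",(188,243),.076)]: print(n,atz(c,p,z))
m=cut_out("top","tester")
for x in m: print(x["score"],x["pixel"],cv2.minAreaRect(np.argwhere(x["pixels"])[:,::-1].astype(np.float32)))
hsv=cv2.cvtColor(c["img"],cv2.COLOR_RGB2HSV)
roi=np.zeros(hsv.shape[:2],bool); roi[225:272,128:212]=1
for n,lo,hi in [("green",55,90),("yel",18,35),("red",170,180)]:
    k=roi&(hsv[...,0]>=lo)&(hsv[...,0]<=hi)&(hsv[...,1]>110); v=np.argwhere(k)[:,::-1]
    print(n,len(v),np.median(v,0),v.std(0),atz(c,np.median(v,0),.075))
big=cv2.resize(c["img"][180:280,120:360],None,fx=3.3,fy=3.3,interpolation=cv2.INTER_CUBIC); save({"img":big},"crop1.png")
E
python3 m.py
```

```text
c1 [0.8374 0.1004 0.12  ]
c2 [ 0.8403 -0.1275  0.12  ]
c3 [ 0.5844 -0.1318  0.12  ]
c4 [0.5794 0.0953 0.12  ]
h1 [0.4708 0.0381 0.085 ]
h2 [ 0.4769 -0.089   0.085 ]
plateL [0.5051 0.089  0.11  ]
plateR [ 0.5149 -0.1338  0.11  ]
g [0.4567 0.2919 0.076 ]
y [0.4475 0.3399 0.076 ]
r [0.4659 0.2438 0.076 ]
0.7 [294.2, 157.6] ((295.36822509765625, 162.88258361816406), (153.3219451904297, 98.04849243164062), 86.69812774658203)
0.52 [167.6, 247.7] ((166.5, 246.5), (9.0, 9.0), 90.0)
green 49 [167. 246.] [2.     1.9464] [0.4591 0.2947 0.075 ]
yel 72 [146.  250.5] [2.3921 2.3979] [0.4488 0.3451 0.075 ]
red 14 [189.5 242.5] [2.1535 3.0747] [0.4671 0.2404 0.075 ]
```

View pics/crop1.png

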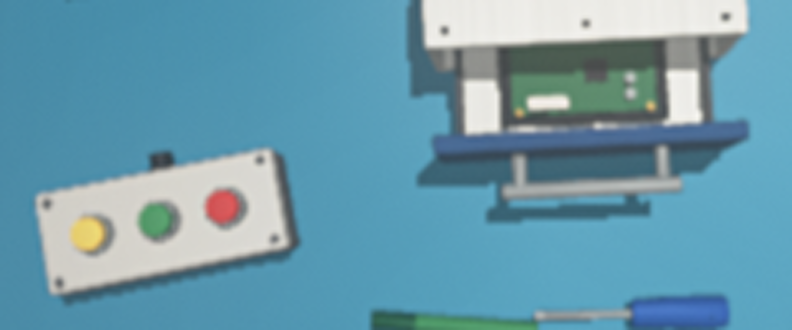

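```bash
python3 -m crank '[{"delta_rot":[0,0,4],"xyz":[0.044,-0.022,0],"fingers":1},{"delta_rot":[0,0,8],"xyz":[0.088,-0.045,0],"fingers":1},{"delta_rot":[0,0,12],"xyz":[0.132,-0.067,0],"fingers":1},{"delta_rot":[0,0,17],"xyz":[0.176,-0.09,0],"fingers":1},{"delta_rot":[0,0,17],"xyz":[0.22,-0.112,0],"fingers":1},{"delta_rot":[0,0,17],"xyz":[0.264,-0.135,0],"fingers":1},{"delta_rot":[0,0,17],"xyz":[0.293,-0.15,0],"fingers":1},{"delta_rot":[0,0,17],"xyz":[0.31,-0.195,0],"fingers":1},{"delta_rot":[0,0,17],"xyz":[0.325,-0.24,0.0],"fingers":1},{"delta_rot":[0,0,17],"xyz":[0.325,-0.24,0.0],"fingers":1}]' 30
```

```text
t: 2.4
eef_pos: [0.4511, -0.2969, 0.2313]
tool_rot: [-0.002, 1.0, 0.024, -0.0]
contact_force: [1.6, -0.5, 0.0]
gripper_width: -0.001
grasp_force: 0.0
```

```bash
python3 -m crank '[{"delta_rot":[0,0,0],"xyz":[0,-0.05,0],"fingers":1},{"delta_rot":[0,0,0],"xyz":[0,-0.1,0],"fingers":1},{"delta_rot":[0,0,0],"xyz":[0,-0.15,0.01],"fingers":1},{"delta_rot":[0,0,0],"xyz":[0,-0.2,0.02],"fingers":1},{"delta_rot":[0,0,0],"xyz":[0,-0.25,0.03],"fingers":1},{"delta_rot":[0,0,0],"xyz":[0,-0.27,0.05],"fingers":1},{"delta_rot":[0,0,0],"xyz":[0,-0.27,0.07],"fingers":1},{"delta_rot":[0,0,0],"xyz":[0,-0.27,0.07],"fingers":1}]'
python3 - <<'E'
from h import *
c=viewer.read_camera("wrist"); save(c,"wrist1.png"); s=telemetry.get_obs(); print(s["eef_pos"],c["origin"])
for x in search_frame("wrist","tray_handle")[:2]: print(x,atz(c,x["pixel"],.085))
E
```

```text
t: 3.2
eef_pos: [0.4381, -0.0339, 0.1596]
tool_rot: [-0.0, 1.0, 0.02, -0.002]
contact_force: [0.4, 0.2, -0.3]
gripper_width: 0.0
grasp_force: 0.0
[ 0.43898445 -0.03455886  0.16079957] [ 0.50725508 -0.03112133  0.30279731]
{'pixel': [269.6, 69.1], 'score': 0.61} [ 0.52503256 -0.02547178  0.085     ]
```

View pics/wrist1.png

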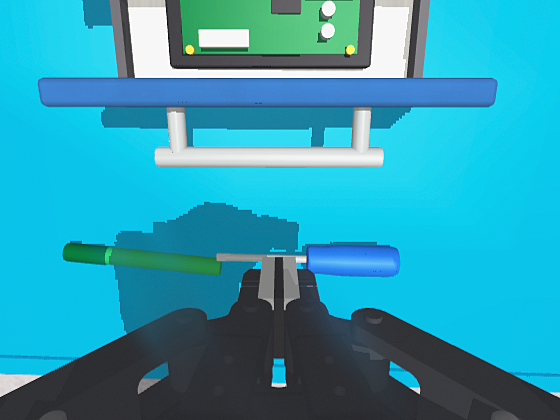

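```bash
python3 -m crank '[{"delta_rot":[0,0,0],"xyz":[0,-0.003,0.03],"fingers":1},{"delta_rot":[0,0,0],"xyz":[0,-0.006,0.06],"fingers":1},{"delta_rot":[0,0,0],"xyz":[0,-0.006,0.08],"fingers":1},{"delta_rot":[0,0,0],"xyz":[0,-0.006,0.092],"fingers":1},{"delta_rot":[0,0,0],"xyz":[0,-0.006,0.092],"fingers":1},{"delta_rot":[0,0,0],"xyz":[0.008,-0.006,0.092],"fingers":1},{"delta_rot":[0,0,0],"xyz":[0.016,-0.006,0.092],"fingers":1},{"delta_rot":[0,0,0],"xyz":[0.024,-0.006,0.092],"fingers":1},{"delta_rot":[0,0,0],"xyz":[0.032,-0.006,0.092],"fingers":1},{"delta_rot":[0,0,0],"xyz":[0.04,-0.006,0.092],"fingers":1}]'
python3 -c "
from h import *
c=viewer.read_camera('top');save(c,'x.png')
for p in [(272.4,238.2),(326.7,235.5)]: print(atz(c,p,.085))
print(telemetry.get_obs()['contact_force'])"
```

```text
t: 4.3
eef_pos: [0.4798, -0.0268, 0.0695]
tool_rot: [0.0, 1.0, 0.019, -0.0]
contact_force: [-3.6, -0.0, 2.5]
gripper_width: 0.0
grasp_force: 1.5
[0.47514054 0.03952394 0.085     ]
[ 0.48043609 -0.09073395  0.085     ]
[ 2.18734073  1.59154042 -0.41522951]
```

```bash
python3 -m crank '[{"delta_rot":[0,0,0],"xyz":[0.007,0,0],"fingers":1},{"delta_rot":[0,0,0],"xyz":[0.014,0,0],"fingers":1},{"delta_rot":[0,0,0],"xyz":[0.021,0,0],"fingers":1},{"delta_rot":[0,0,0],"xyz":[0.028,0,0],"fingers":1},{"delta_rot":[0,0,0],"xyz":[0.032,0,0],"fingers":1},{"delta_rot":[0,0,0],"xyz":[0.034,0,0],"fingers":1}]'
python3 -m crank '[{"delta_rot":[0,0,0],"xyz":[0.002,0,0],"fingers":1},{"delta_rot":[0,0,0],"xyz":[0.004,0,0],"fingers":1}]'
python3 -m crank '[{"delta_rot":[0,0,0],"xyz":[0.002,0,0],"fingers":1},{"delta_rot":[0,0,0],"xyz":[0.003,0,0],"fingers":1}]'
```

```text
t: 4.95
eef_pos: [0.5139, -0.0254, 0.0692]
tool_rot: [-0.0, 1.0, 0.019, 0.0]
contact_force: [-3.4, 1.0, 2.2]
gripper_width: 0.001
grasp_force: 1.3
t: 5.15
eef_pos: [0.5172, -0.0253, 0.0692]
tool_rot: [-0.0, 1.0, 0.019, -0.0]
contact_force: [-3.0, 0.6, 1.2]
gripper_width: 0.001
grasp_force: 1.3
t: 5.35
eef_pos: [0.5204, -0.0251, 0.0693]
tool_rot: [-0.0, 1.0, 0.019, -0.0]
contact_force: [-2.6, 0.1, 1.7]
gripper_width: 0.002
grasp_force: 1.3
```

```bash
python3 -m crank '[{"delta_rot":[0,0,0],"xyz":[0.002,0,0],"fingers":1},{"delta_rot":[0,0,0],"xyz":[0.003,0,0],"fingers":1}]'
python3 -m crank '[{"delta_rot":[0,0,0],"xyz":[0.001,0,0],"fingers":1},{"delta_rot":[0,0,0],"xyz":[0.002,0,0],"fingers":1}]'
python3 - <<'E'
from h import *
c=viewer.read_camera("wrist"); save(c,"wrist2.png")
E
```

```text
t: 5.55
eef_pos: [0.5218, -0.0251, 0.0691]
tool_rot: [0.0, 1.0, 0.019, -0.002]
contact_force: [-10.0, 1.1, 6.4]
gripper_width: -0.002
grasp_force: 4.5
t: 5.75
eef_pos: [0.5219, -0.0251, 0.0689]
tool_rot: [0.0, 1.0, 0.019, -0.004]
contact_force: [-15.0, 0.3, 12.4]
gripper_width: -0.001
grasp_force: 7.1
```

View pics/wrist2.png

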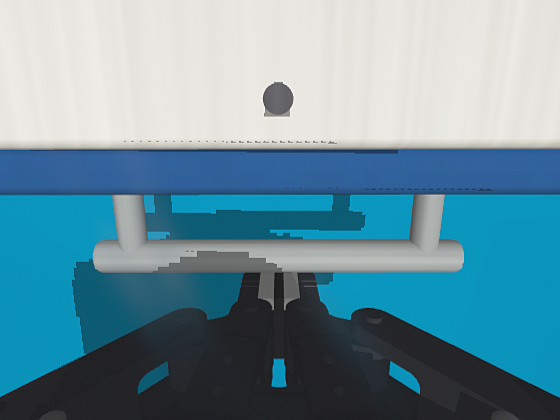

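```bash
python3 -m crank '[{"delta_rot":[0,0,0],"xyz":[-0.02,0,0],"fingers":1},{"delta_rot":[0,0,0],"xyz":[-0.05,0,0],"fingers":1},{"delta_rot":[0,0,0],"xyz":[-0.06,0,-0.04],"fingers":1},{"delta_rot":[0,0,0],"xyz":[-0.07,0,-0.08],"fingers":1},{"delta_rot":[0,0,0],"xyz":[-0.08,-0.03,-0.12],"fingers":1},{"delta_rot":[0,0,0],"xyz":[-0.09,-0.08,-0.121],"fingers":1},{"delta_rot":[0,0,0],"xyz":[-0.098,-0.13,-0.121],"fingers":1},{"delta_rot":[0,0,0],"xyz":[-0.098,-0.18,-0.121],"fingers":1},{"delta_rot":[0,0,0],"xyz":[-0.098,-0.23,-0.121],"fingers":1},{"delta_rot":[0,0,0],"xyz":[-0.098,-0.27,-0.121],"fingers":1}]'
python3 -m crank '[{"delta_rot":[0,0,0],"xyz":[0,-0.03,0],"fingers":1},{"delta_rot":[0,0,0],"xyz":[0,-0.047,0],"fingers":1},{"delta_rot":[0,0,0],"xyz":[0,-0.047,0],"fingers":1},{"delta_rot":[0,0,0],"xyz":[0,-0.047,0],"fingers":1}]'
python3 - <<'E'
from h import *
c=viewer.read_camera("wrist"); save(c,"wrist3.png"); s=telemetry.get_obs(); print(s["eef_pos"],s["tool_rot"],c["origin"],c["rotation"])
for x in search_frame("wrist","start_button_top")[:3]: print(x,atz(c,x["pixel"],.076))
hsv=cv2.cvtColor(c["img"],cv2.COLOR_RGB2HSV)
k=((hsv[...,0]>50)&(hsv[...,0]<80)&(hsv[...,1]>100)).astype(np.uint8)
n,l,st,ce=cv2.connectedComponentsWithStats(k)
for i in range(1,n):
    if st[i,4]>150: print(st[i],ce[i],atz(c,ce[i],.076))
print("tip px",proj(c,s["eef_pos"]))
E
```

```text
t: 6.8
eef_pos: [0.4176, 0.2444, 0.1912]
tool_rot: [-0.001, 1.0, 0.02, 0.001]
contact_force: [0.6, -0.2, -0.1]
gripper_width: -0.003
grasp_force: 0.0
t: 7.2
eef_pos: [0.4158, 0.2878, 0.1903]
tool_rot: [-0.0, 1.0, 0.019, 0.0]
contact_force: [0.4, -0.7, -0.4]
gripper_width: -0.002
grasp_force: 0.0
[0.41588863 0.28692757 0.19025012] [2.52718565e-04 9.99830145e-01 1.84274009e-02 2.18088123e-04] [0.48429088 0.29040944 0.33383575] [ 0.71381114 -0.09867883  0.09523877 -0.68677924]
{'pixel': [272.7, 146.4], 'score': 0.58} [0.45722493 0.2933818  0.076     ]
{'pixel': [495.3, 238.1], 'score': 0.43} [0.39730963 0.12900017 0.076     ]
[ 254  127   36   37 1008] [271.80952381 144.99107143] [0.45815066 0.29401981 0.076     ]
[ 434  222  126   28 1911] [496.0570382  235.51386709] [0.39931218 0.12883999 0.076     ]
tip px [280.59688338 275.56177648]
```

View pics/wrist3.png

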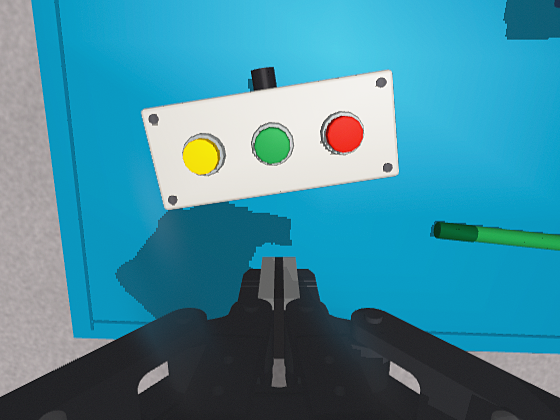

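```bash
python3 -m crank '[{"delta_rot":[0,0,0],"xyz":[0.021,-0.003,0.02],"fingers":1},{"delta_rot":[0,0,0],"xyz":[0.042,-0.006,0.04],"fingers":1},{"delta_rot":[0,0,0],"xyz":[0.042,-0.006,0.07],"fingers":1},{"delta_rot":[0,0,0],"xyz":[0.042,-0.006,0.09],"fingers":1},{"delta_rot":[0,0,0],"xyz":[0.042,-0.006,0.103],"fingers":1},{"delta_rot":[0,0,0],"xyz":[0.042,-0.006,0.107],"fingers":1},{"delta_rot":[0,0,0],"xyz":[0.042,-0.006,0.107],"fingers":1}]'
```

```text
t: 8.0
eef_pos: [0.4573, 0.2952, 0.0834]
tool_rot: [0.0, 1.0, 0.019, 0.0]
contact_force: [0.7, -0.1, 0.2]
gripper_width: 0.002
grasp_force: 0.0
```

```bash
python3 -m crank '[{"delta_rot":[0,0,0],"xyz":[0,0.001,0.003],"fingers":1},{"delta_rot":[0,0,0],"xyz":[0,0.001,0.006],"fingers":1},{"delta_rot":[0,0,0],"xyz":[0,0.001,0.008],"fingers":1},{"delta_rot":[0,0,0],"xyz":[0,0.001,0.01],"fingers":1},{"delta_rot":[0,0,0],"xyz":[0,0.001,0.01],"fingers":1}]'
python3 -m crank '[{"delta_rot":[0,0,0],"xyz":[0,0,0.0015],"fingers":1},{"delta_rot":[0,0,0],"xyz":[0,0,0.003],"fingers":1},{"delta_rot":[0,0,0],"xyz":[0,0,0.003],"fingers":1}]'
```

```text
t: 8.5
eef_pos: [0.4575, 0.2948, 0.0735]
tool_rot: [-0.0, 1.0, 0.019, 0.0]
contact_force: [0.0, 0.9, 3.7]
gripper_width: 0.003
grasp_force: 1.4
t: 8.8
eef_pos: [0.4575, 0.2948, 0.0704]
tool_rot: [-0.0, 1.0, 0.019, 0.0]
contact_force: [1.2, -1.5, 4.4]
gripper_width: 0.001
grasp_force: 2.3
```

Near the bottom; a little more until the force rises clearly past 5 N.

```bash
python3 -m crank '[{"delta_rot":[0,0,0],"xyz":[0,0,0.001],"fingers":1},{"delta_rot":[0,0,0],"xyz":[0,0,0.002],"fingers":1},{"delta_rot":[0,0,0],"xyz":[0,0,0.002],"fingers":1}]'
```

```text
t: 9.1
eef_pos: [0.4575, 0.2949, 0.0698]
tool_rot: [0.0, 1.0, 0.019, 0.001]
contact_force: [-3.3, -3.8, 19.0]
gripper_width: 0.003
grasp_force: 9.2
```

Firmly on the stop (19 N, under 30). Hold briefly was met; release and go clear.

```bash
python3 -m crank '[{"delta_rot":[0,0,0],"xyz":[0,0,-0.005],"fingers":1},{"delta_rot":[0,0,0],"xyz":[0,0,-0.015],"fingers":1},{"delta_rot":[0,0,0],"xyz":[0,0,-0.05],"fingers":1},{"delta_rot":[0,0,0],"xyz":[-0.02,0,-0.1],"fingers":1},{"delta_rot":[0,0,0],"xyz":[-0.04,0,-0.12],"fingers":1},{"delta_rot":[0,0,0],"xyz":[-0.04,0,-0.12],"fingers":1},{"delta_rot":[0,0,0],"xyz":[-0.04,0,-0.12],"fingers":1}]'
python3 - <<'E'
from h import *
c=viewer.read_camera("wrist")
hsv=cv2.cvtColor(c["img"],cv2.COLOR_RGB2HSV)
for nm,a,b in [("green",50,80),("yellow",24,34)]:
    k=((hsv[...,0]>a)&(hsv[...,0]<b)&(hsv[...,1]>100)).astype(np.uint8)
    n,l,st,ce=cv2.connectedComponentsWithStats(k)
    for i in range(1,n):
        if st[i,4]>400: print(nm,st[i],atz(c,ce[i],.076))
s=viewer.read_camera("scene"); save({"img":cv2.resize(s["img"],(784,588))},"scene2.png")
E
```

```text
t: 9.8
eef_pos: [0.417, 0.2929, 0.1884]
tool_rot: [0.0, 1.0, 0.019, 0.0]
contact_force: [1.2, -0.4, -0.2]
gripper_width: 0.003
grasp_force: 0.0
green [ 262  129   35   38 1016] [0.45815912 0.29413066 0.076     ]
green [ 440  224  120   28 1834] [0.39984106 0.13265986 0.076     ]
yellow [190 142  35  35 941] [0.4484465  0.34316227 0.076     ]
```

View pics/scene2.png

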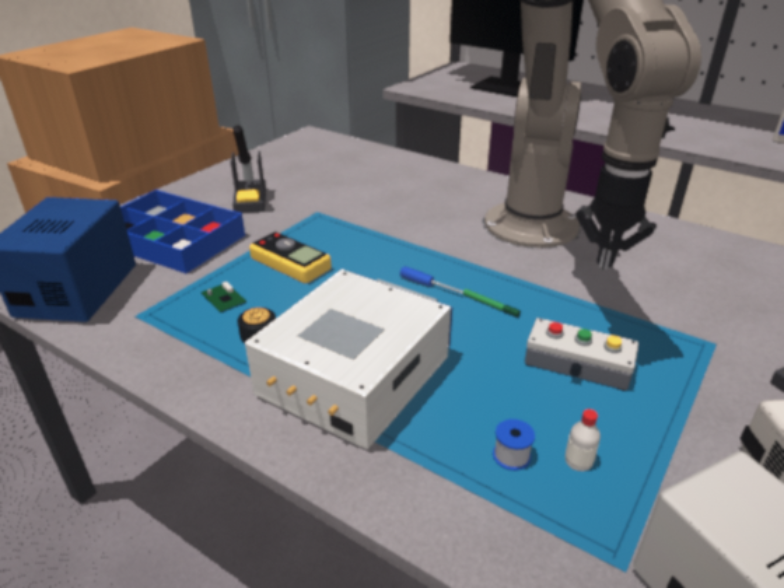

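The picture shows the tray shut, with its plate against the box and hidden behind it. The operator box is unmoved with its buttons up at about (585,335), the other things are in place, and the hand is clear.

```bash
python3 -c "
from station import job
print(job.hand_in())"
```

```text
the job is handed in; nothing more can be done
None
```

The tray is pushed fully home, the green start button was pressed right down (19 N at its stop) and is back up, the hand is clear, and the job is handed in; no verdict was returned.

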